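Fit the sprung retaining bar over a jar in its stand

TASK

Lock the white jar down in its two-post stand with the sprung retaining bar that waits in the slotted holder. Lift the bar out of the holder by the fin in its middle and stand it down to change your grip; then squeeze its two finger tabs together, lower the bar upright between the two posts onto the jar's lid and let go, so that both bolts spring out into the recesses of the posts. Do not push the things lying about out of their places.

Things in the scene. Friction and masses are not known exactly. Their poses are not given: they have to be found in the camera images.
- bar: Sprung retaining bar, loose, 0.22 kg, same both ways round. Origin: centre of its underside; z up, y along its length. Dark housing 28 (x) x 64 (y) mm, 18 high. On it, in the middle, a black fin; either side of the fin a flat aluminium finger tab on a sprung bolt that sticks out of the housing's end. All 62 mm high. Starts standing in the holder, its y along the holder's y.
- bar_fin (a point): Grip point of the fin, on the bar's axis 48 mm above its underside. The fin is 14 mm thick (x), 18 long (y) and reaches from 18 to 61 mm above the underside. Grip it across x.
- tab_a (a point): Grip point on the outer face of the tab on the bar's +y side, 48 mm above the underside. Tab 22 mm wide (x), 5 thick (y), from 19 to 62 mm above the underside. Outer face 30 mm from the fin's centre with the bolt out, 16 fully squeezed: the pair is 60 mm over all, 32 squeezed. Pinched at this height, fingertips that reach up to 25 mm lower stay above the post tops.
- tab_b (a point): The same on the tab of the -y side.
- bolt_a (a joint): How far the bolt on the bar's +y side is squeezed in, m: 0 out, 0.014 fully in; rests at about 0.0025 in its recess. Round bolt, 8 mm diameter, along y, centre 9 mm above the bar's underside; tip 56 mm from the bar's middle when out, 42 fully in. Its spring pushes it out with 3 N when out, 9.3 N fully in: squeeze both tabs to the stops with a grip of 12 N or more (25 N is good).
- bolt_b (a joint): The same for the bolt on the bar's -y side.
- holder: Grey holder, fixed. Origin: centre of its underside. Base 60 (x) x 128 (y) mm, 12 thick; the bar stands on it, middle on middle. At each end two cheeks (35 to 60 mm from the middle in y, 6.5 to 20 in x, 72 high) leave a 13 mm slot, open above, for the bolt. They cover the tabs' outer faces, so here only the fin can be gripped. The bar lifts straight up, clear once 65 mm higher.
- stand: Jar stand, fixed. Origin: centre of its underside; y along the line of its two posts. Base plate 110 (x) x 150 (y) mm, 12 thick; on it a fixed white jar, 68 mm across, flat lid 97 mm above the underside. Aluminium posts 28 mm wide (x), inner faces 47 mm either side of the middle, tops 118 mm above the underside, with no lead-in: the bolts must be squeezed in to pass between them.
- stand_seat (a point): Middle of the top of the jar's lid, midway between the posts, 97 mm above the stand's underside. The bar's origin belongs here, its y along the stand's y (either way round).
- recess_a (a point): Mouth of the blind recess in the inner face of the post on the stand's +y side: 16 mm wide (x), from 100 to 112 mm above the stand's underside, 6.5 mm deep. Its centre for a seated bolt, 106 mm up.
- recess_b (a point): The same in the post on the -y side.
- petri: Bystander: shut petri dish, 60 mm across, 13 high, between stand and holder. Origin under its centre. The bench top (z = 0) on the robot's side of it, about x = 0.48, y = 0, is always free: 0.1 m to either side.
- timer: Bystander: digital timer, 66x62x18 mm. Origin under its centre.
- pen: Bystander: marker pen lying down, 135 mm long, 17 thick. Origin under its centre.
- eraser: Bystander: eraser, 46x21x13 mm. Origin under its centre.
Not all that is in view belongs to the job. Leave any green look-alike of the bar alone.

How it is judged:
By the outcome, as a careful person would: the job done as asked, in the order asked, and still so for the second after the job is handed in, with the robot touching nothing.
It also fails if it takes over 69 s, if anything falls off the work surface, if the arm or the gripper's body presses on something with over 40 N, if the wrist force passes 120 N, or if a joint passes its speed limit or range.

ROBOT

A 6-joint arm with a two-finger parallel gripper is mounted at the origin on a cart in front of the work surface, level with it; the furniture and walls round the work are solid. World frame = base frame: x ahead of the robot, y to its left, z up, the work surface at z = 0. Lengths are in m, angles in degrees, forces in N, time in s.
With the tool pointing down it reaches from about 0.375 to 0.9 m from the base axis. Payload 3.1 kg.
Tool frame: the origin (TCP) lies at the very end of the fingers, on their centre line; the grasp point (between the pads) lies 19 mm behind it; x points along the fingers, z is the direction in which the jaws open and shut, and the axes are right-handed (so a half turn about x gives the same grasp; the last joint's range is limited). The gripper opens to 87 mm and grips with 3 to 60 N. Pads are 19 mm wide; open, the fingers measure 117 mm over their backs; the gripper's body (75 mm by 190 mm) begins 51 mm behind the grasp point.
Start: joints at [53.944, 30.224, 82.088, -0, 67.689, -10.227], TCP at [0.272, 0.563, 0.223] pointing down, gripper open.
Joint ranges: [-176.69, 176.69], [-43.24, 126.21], [12.49, 139.97], [-82, 262], [0, 151.66], [-163.58, 163.58]. Speed limits (degrees/s): [159.86, 159.86, 180, 180, 180, 180].

INTERFACE

Orientations are given as a 3x3 rotation matrix whose columns are the frame's x, y, z axes.
In Python, from rig import bot gives the robot as it stands.
- The arm moves only by the tool send_rows, never from a script. Its arguments are lists of equal length, an entry for each row: "fingers": the opening, from 0 (shut) to 1 (fully open); "dp": the shift along the world's x, y, z in mm, a list of three; "turn": the turn, a rotation vector about the world's x, y, z in rad, a list of three. In form: {"fingers": [fingers, ...], "dp": [[tx, ty, tz], ...], "turn": [[rx, ry, rz], ...]}. A call has 1 to 10 rows; each row is the pose to reach, as a shift and turn from the pose measured when the call began; what a row does not reach only later rows make up. A row lasts 1/12 s, in which the tool goes at most 41.7 mm and 7.16 degrees, less where a joint would pass 70% of its speed; a pose out of reach is approached as far as the arm can. A call with a gripper value outside its range is refused whole. The fingers move at their own pace and stop on an object; the grip force is fixed at half the most. Time passes only in rows, so rows that repeat a pose let the fingers close. It gives the time, the measured TCP pose, the force and the opening at its end, in the units of the state.
- bot.read_state(): the state, without advancing time (a new reading comes with each control period).
- bot.capture(name): name is "side" or "top" or "wrist"; returns a dict with "img" (420x560x3 uint8, blue, green, red), "z_map" (420x560 float32, m along the optical axis (not along the pixel's ray), 0 where there is no reading), "mtx" (3x3 intrinsics, pixels), "k1" (the pictures are not rectified: a ray, as slopes to the right and down, at radius r is drawn at 1 + k1 r^2 times it, then the intrinsics apply), "origin" and "orientation" of the camera in the world; the wrist camera has in their place "hand_eye" (4x4, takes a point from camera to tool coordinates, whose origin is the TCP and whose axes are the tool frame's). Camera axes: x right, y up, looking along -z (the intrinsics and any distortion apply to the point x, -y, -z); pixel columns grow to the right and rows downward; lengths in m; the calibration is good to about 2 mm. A picture is of the moment at which its call begins: read the wrist's pose just before it.
- bot.hand_in(): hands the job in, once; it reports no verdict.
The state is a dict: "time_s": time; "joint_positions": joint angles; "qvel": joint speeds; "tau": joint torques, N m; "position": TCP position; "tcp_rot": TCP orientation; "force": force on the tool from outside, world axes, zero at the start; "moment": the same for the moment, N m; "opening": opening from 0.0 (shut) to 1.0 (fully open).
Only numpy, scipy, OpenCV 4.12 (cv2) and the standard library are available. Lean on these libraries where they do the work, as an engineer would, in place of code of your own. Each camera call takes 0.05 s, during which the arm holds its last target.

## Working session

There is one attempt and no reset: what is moved stays moved. The work goes in short steps, Python scripts to look and compute and a tool call to move; the robot and the scene stay as the last step left them, time stands still between calls to the robot, and variables do not carry over. Pictures are saved under pics/ and viewed, and the job is handed in when it is done.

Besides the shell and the picture viewer there is one more tool, called after ">>>" in YAML: its name, and indented under it one key for each argument. send_rows: Moves the arm, as the interface text tells. Its arguments: {"type":"object","properties":{"fingers":{"type":"array","items":{"type":"number"}},"dp":{"type":"array","items":{"type":"array","items":{"type":"number"}}},"turn":{"type":"array","items":{"type":"array","items":{"type":"number"}}}},"required":["fingers","dp","turn"]}

```bash
ls; mkdir -p pics; python3 - <<'E'
from rig import bot
import cv2,numpy as np
s=bot.read_state(); print({k:np.round(v,3).tolist() for k,v in s.items()})
for n in ("side","top","wrist"):
    c=bot.capture(n); cv2.imwrite(f"pics/{n}0.png",c["img"]); np.savez(f"{n}0.npz",**c)
    print(n,{k:np.round(v,4).tolist() for k,v in c.items() if k not in("img","z_map")})
E
```

```text
pics
{'time_s': 0.0, 'joint_positions': [53.943, 30.278, 82.156, -0.001, 67.689, -10.227], 'qvel': [-0.002, -0.051, -0.066, -0.097, -0.077, -0.027], 'tau': [0.001, -44.005, -17.659, 0.063, 0.058, -0.0], 'position': [0.272, 0.562, 0.222], 'tcp_rot': [[-0.001, -0.9, 0.436], [-0.002, 0.436, 0.9], [-1.0, 0.0, -0.002]], 'force': [-0.053, -0.766, 0.438], 'moment': [-0.014, -0.037, 0.065], 'opening': 1.003}
side {'mtx': [[417.3471, 0.0, 274.673], [0.0, 417.3471, 206.5265], [0.0, 0.0, 1.0]], 'k1': 0.0373, 'origin': [0.1251, -0.6601, 0.6024], 'orientation': [[0.8444, 0.3108, -0.4363], [-0.5356, 0.4728, -0.6997], [-0.0112, 0.8245, 0.5657]]}
top {'mtx': [[381.9122, 0.0, 279.726], [0.0, 381.9122, 204.0752], [0.0, 0.0, 1.0]], 'k1': -0.0467, 'origin': [0.4188, -0.0504, 1.0547], 'orientation': [[-0.0066, 0.9973, -0.0735], [-0.9994, -0.009, -0.033], [-0.0336, 0.0733, 0.9967]]}
wrist {'mtx': [[335.1495, 0.0, 281.0738], [0.0, 335.1495, 209.0789], [0.0, 0.0, 1.0]], 'k1': -0.0063, 'hand_eye': [[0.0008, 0.2583, -0.9661, -0.1618], [-0.0013, 0.9661, 0.2583, 0.0697], [1.0, 0.001, 0.0011, 0.0008], [0.0, 0.0, 0.0, 1.0]]}
```

View pics/top0.png

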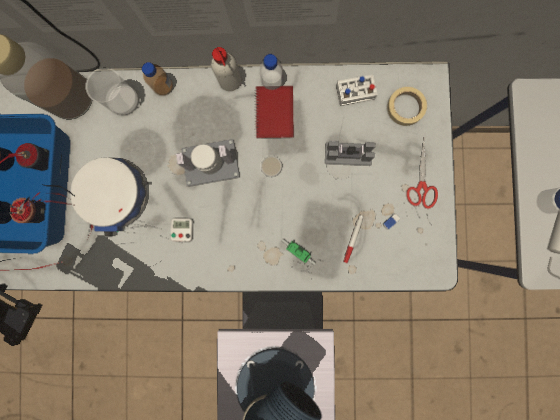

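View pics/side0.png

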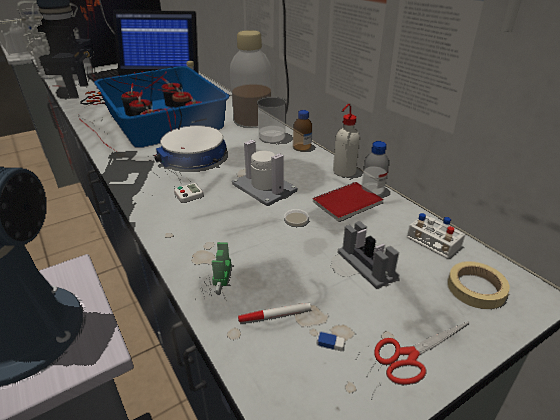

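The top view shows the stand at about (208,160), the holder with the bar at (350,152), the petri dish at (272,166), and the green look-alike at (297,250). Next I'll measure these.

```bash
cat > h.py <<'E'
import numpy as np,cv2
def und(c,uv):
    K=np.asarray(c["mtx"]);k=float(c["k1"])
    return cv2.undistortPoints(np.asarray(uv,float).reshape(-1,1,2),K,np.array([k,0,0,0,0.])).reshape(-1,2)
def campose(c,st=None):
    if "hand_eye" in c:
        T=np.eye(4);T[:3,:3]=np.asarray(st["tcp_rot"]);T[:3,3]=st["position"];T=T@np.asarray(c["hand_eye"]);return T[:3,:3],T[:3,3]
    return np.asarray(c["orientation"]),np.asarray(c["origin"])
def rays(c,uv,st=None):
    s=und(c,uv);R,o=campose(c,st)
    d=np.c_[s[:,0],-s[:,1],-np.ones(len(s))]@R.T
    return o,d
def plane(c,uv,z,st=None):
    o,d=rays(c,uv,st);t=(z-o[2])/d[:,2];return o+d*t[:,None]
def cloud(c,st=None):
    h,w=c["z_map"].shape;u,v=np.meshgrid(np.arange(w),np.arange(h))
    o,d=rays(c,np.c_[u.ravel(),v.ravel()],st)
    P=o+d*c["z_map"].reshape(-1,1);P[c["z_map"].ravel()==0]=np.nan
    return P.reshape(h,w,3)
def proj(c,P,st=None):
    R,o=campose(c,st);q=(np.atleast_2d(P)-o)@R;s=np.c_[q[:,0]/-q[:,2],-q[:,1]/-q[:,2]]
    r=(s**2).sum(1,keepdims=True);s=s*(1+float(c["k1"])*r)
    K=np.asarray(c["mtx"]);return s*[K[0,0],K[1,1]]+K[:2,2]
E
python3 - <<'E'
from h import *
c=dict(np.load("top0.npz"));P=cloud(c);im=c["img"]
a=cv2.resize(im[130:190,170:390],None,fx=3.6,fy=3.6,interpolation=cv2.INTER_NEAREST);cv2.imwrite("pics/tz.png",a)
for nm,(u0,u1,v0,v1),zs in [("stand",(175,245,135,190),[(.005,.02),(.085,.105),(.108,.13)]),("holder",(320,382,135,172),[(.004,.02),(.05,.066),(.066,.085)]),("petri",(255,290,150,182),[(.006,.02)])]:
    Q=P[v0:v1,u0:u1].reshape(-1,3)
    for lo,hi in zs:
        m=(Q[:,2]>lo)&(Q[:,2]<hi);q=Q[m]
        if len(q)>3:
            r=cv2.minAreaRect((q[:,:2]*1000).astype(np.float32)); print(nm,lo,hi,m.sum(),np.median(q[:,2]).round(4),q.mean(0).round(4),np.round(r[0],1),np.round(r[1],1),round(r[2],1))
print("table",[P[v,u].round(4).tolist() for u,v in [(300,210),(240,220),(300,150)]])
E
```

```text
stand 0.005 0.02 1138 0.0123 [0.6044 0.169  0.0121] [617.3 183.7] [149.7 184.2] 0.3
stand 0.085 0.105 541 0.0973 [0.6121 0.1782 0.0968] [612.5 173.7] [115.3  63.1] 81.3
stand 0.108 0.13 163 0.1181 [0.6131 0.1778 0.1176] [614.  178.2] [ 28.4 124.1] 9.3
holder 0.004 0.02 489 0.0119 [ 0.6262 -0.2001  0.0112] [ 636.9 -212.4] [168.  101.7] 89.4
holder 0.05 0.066 93 0.0571 [ 0.6308 -0.2023  0.0576] [ 632.6 -204.5] [118.6  38.9] 87.8
holder 0.066 0.085 302 0.0721 [ 0.6328 -0.2056  0.0722] [ 633.3 -204.7] [119.2  40.9] 87.8
petri 0.006 0.02 369 0.012 [0.6014 0.0085 0.0119] [602.    3.4] [69.8 60. ] 83.7
table [[0.4796, -0.0715, 0.0008], [0.4533, 0.0949, 0.0003], [0.6479, -0.0733, -0.0007]]
```

View pics/tz.png

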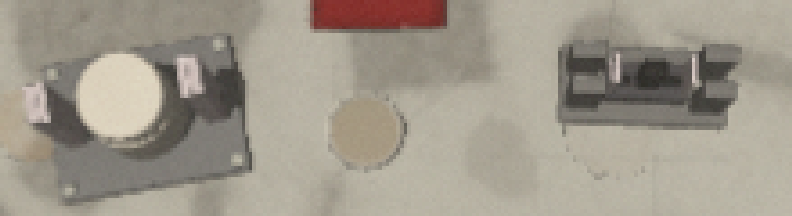

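The depth reads cleanly: table at 0, cheeks at 0.072, posts at 0.118. Estimates so far:
- **Holder:** (0.633, -0.205), yaw -2.2°
- **Stand:** (0.614, 0.178), yaw +9.3°

I'm moving over the holder to take a closer look with the wrist camera.

>>> send_rows:
  fingers: [1,1,1,1,1,1,1,1,1,1]
  dp:
    - [17,-37,0]
    - [34,-73,0]
    - [52,-110,0]
    - [69,-146,0]
    - [86,-183,0]
    - [103,-219,0]
    - [120,-256,0]
    - [138,-292,0]
    - [155,-329,0]
    - [172,-365,0]
  turn:
    - [0,0,-0.06]
    - [0,0,-0.12]
    - [0,0,-0.18]
    - [0,0,-0.24]
    - [0,0,-0.3]
    - [0,0,-0.36]
    - [0,0,-0.42]
    - [0,0,-0.48]
    - [0,0,-0.54]
    - [0,0,-0.6]

```text
time_s: 0.98
position: [0.4443, 0.1952, 0.2218]
tcp_rot: [[-0.002, -0.494, 0.869], [-0.001, 0.869, 0.494], [-1.0, 0.0, -0.002]]
force: [0.8, 0.9, -0.9]
opening: 0.999
```

```bash
python3 - <<'E'
from rig import bot
import numpy as np
s=bot.read_state();p=s["position"];R=np.array(s["tcp_rot"]);print(p,np.degrees(np.arctan2(R[1,2],R[0,2])),R.round(3))
print("to go",(np.array([.633,-.205,.2])-p)*1000)
E
```

```text
[0.4442508  0.19519298 0.22176266] 29.626506134673416 [[-0.002 -0.494  0.869]
 [-0.001  0.869  0.494]
 [-1.     0.    -0.002]]
to go [ 188.74920077 -400.19297824  -21.76265974]
```

>>> send_rows:
  fingers: [1,1,1,1,1,1,1,1,1,1]
  dp:
    - [17,-37,-2]
    - [34,-73,-4]
    - [52,-110,-6]
    - [69,-146,-8]
    - [86,-183,-10]
    - [103,-219,-12]
    - [120,-256,-14]
    - [138,-292,-16]
    - [155,-329,-18]
    - [172,-365,-22]
  turn:
    - [0,0,-0.06]
    - [0,0,-0.12]
    - [0,0,-0.18]
    - [0,0,-0.24]
    - [0,0,-0.3]
    - [0,0,-0.36]
    - [0,0,-0.42]
    - [0,0,-0.48]
    - [0,0,-0.54]
    - [0,0,-0.555]

```text
time_s: 1.82
position: [0.6169, -0.172, 0.1997]
tcp_rot: [[-0.001, 0.041, 0.999], [0.0, 0.999, -0.041], [-1.0, 0.0, -0.001]]
force: [0.1, 0.7, -0.3]
opening: 0.997
```

>>> send_rows:
  fingers: [1,1,1,1]
  dp:
    - [17,-35,0]
    - [17,-35,0]
    - [17,-35,0]
    - [17,-35,0]
  turn:
    - [0,0,0]
    - [0,0,0]
    - [0,0,0]
    - [0,0,0]

```text
time_s: 2.15
position: [0.633, -0.2065, 0.1988]
tcp_rot: [[-0.004, 0.041, 0.999], [0.002, 0.999, -0.041], [-1.0, 0.002, -0.004]]
force: [-0.6, 0.3, -0.1]
opening: 1.0
```

```bash
cat > look.py <<'E'
from rig import bot
from h import *
import sys
def look(tag,cam="wrist"):
    s=bot.read_state();c=bot.capture(cam)
    s={k:np.asarray(v) for k,v in s.items()}
    cv2.imwrite(f"pics/{tag}.png",c["img"]);np.savez(f"{tag}.npz",tcp_rot=s["tcp_rot"],position=s["position"],**c)
    R=s["tcp_rot"];print(s["time_s"],s["position"].round(4),"jaw",np.degrees(np.arctan2(R[1,2],R[0,2])).round(2),"tilt",R[:,0].round(4),"F",s["force"].round(1),"op",s["opening"].round(3),"q",s["joint_positions"].round(0))
    return s,c
def rects(P,bands,box):
    Q=P.reshape(-1,3);x0,x1,y0,y1=box
    Q=Q[(Q[:,0]>x0)&(Q[:,0]<x1)&(Q[:,1]>y0)&(Q[:,1]<y1)]
    for lo,hi in bands:
        q=Q[(Q[:,2]>lo)&(Q[:,2]<hi)]
        if len(q)<5: print(lo,hi,"none");continue
        r=cv2.minAreaRect((q[:,:2]*1000).astype(np.float32));print(lo,hi,len(q),"z",np.median(q[:,2]).round(4),"c",np.round(r[0],1),np.round(r[1],1),round(r[2],1))
E
python3 - <<'E'
from look import *
s,c=look("w1");P=cloud(c,s)
rects(P,[(.008,.02),(.069,.0715),(.0715,.0726),(.0726,.08),(.069,.08)],(.55,.72,-.30,-.11))
E
```

```text
2.15 [ 0.633  -0.2065  0.1988] jaw -2.37 tilt [-0.0035  0.0019 -1.    ] F [-0.6  0.3 -0.1] op 1.0 q [-28.  35.  77.   0.  68. -25.]
0.008 0.02 2860 z 0.0116 c [ 634.6 -206.2] [128.1  60.1] 87.0
0.069 0.0715 855 z 0.0709 c [ 634.8 -205.9] [119.8  39.7] 87.2
0.0715 0.0726 905 z 0.072 c [ 634.7 -205.9] [118.7  39.3] 87.1
0.0726 0.08 504 z 0.0732 c [ 634.6 -206. ] [117.2  36.9] 87.2
0.069 0.08 2264 z 0.0718 c [ 634.8 -205.9] [119.8  39.7] 87.2
```

View pics/w1.png

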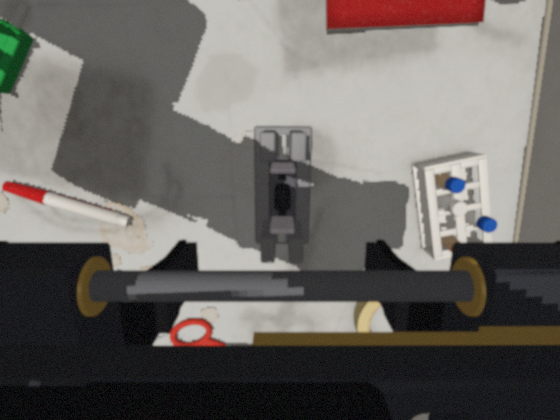

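The wrist view shows the holder at about (283,190), fin in the middle, and the tube rack to the right at (455,205). The wrist fit gives a holder centre of (634.7, -206.0) mm and a yaw of -2.85°. Before descending I'll check the rack's height.

```bash
python3 - <<'E'
from look import *
c=dict(np.load("w1.npz"));P=cloud(c,c);q=P.reshape(-1,3)
m=(q[:,0]>.68)&(q[:,0]<.8)&(q[:,1]<-.1)&(q[:,1]>-.32)
print(np.nanmax(q[m,2]), q[m&(q[:,2]>.02)].min(0))
E
```

```text
0.31247360230369087 [ 0.68000306 -0.28476556  0.0202145 ]
```

>>> send_rows:
  fingers: [1,1,1,1,1]
  dp:
    - [1,1,-30]
    - [1.4,0.8,-60]
    - [1.4,0.8,-80]
    - [1.4,0.8,-95]
    - [1.4,0.8,-95]
  turn:
    - [0,0,-0.008]
    - [0,0,-0.008]
    - [0,0,-0.008]
    - [0,0,-0.008]
    - [0,0,-0.008]

```text
time_s: 2.62
position: [0.6312, -0.2015, 0.1006]
tcp_rot: [[-0.011, 0.046, 0.999], [0.006, 0.999, -0.046], [-1.0, 0.005, -0.011]]
force: [-1.2, 0.9, -0.5]
opening: 0.998
```

```bash
python3 - <<'E'
from look import *
c=dict(np.load("top0.npz"));q=cloud(c).reshape(-1,3)
m=(q[:,0]>.68)&(q[:,0]<.8)&(q[:,1]<-.1)&(q[:,1]>-.32);print(np.nanmax(q[m,2]))
s,c=look("w2");P=cloud(c,s)
rects(P,[(.069,.08)],(.55,.72,-.30,-.11))
E
```

```text
0.07036660056081845
2.6167 [ 0.6312 -0.2015  0.1006] jaw -2.64 tilt [-0.011   0.0059 -0.9999] F [-1.2  0.9 -0.5] op 0.998 q [-27.  42.  81.   0.  58. -25.]
0.069 0.08 4153 z 0.0717 c [ 634.5 -205.6] [119.6  40.1] 87.1
```

>>> send_rows:
  fingers: [1,1]
  dp:
    - [3,-4,0]
    - [3,-4,0]
  turn:
    - [0,0,0]
    - [0,0,0]

```text
time_s: 2.83
position: [0.6369, -0.2064, 0.1042]
tcp_rot: [[-0.005, 0.045, 0.999], [0.003, 0.999, -0.045], [-1.0, 0.003, -0.005]]
force: [-0.0, 1.0, 0.8]
opening: 1.0
```

```bash
python3 - <<'E'
from look import *
s,c=look("w3");P=cloud(c,s)
rects(P,[(.069,.08)],(.55,.72,-.30,-.11))
E
```

```text
2.8333 [ 0.6369 -0.2064  0.1042] jaw -2.6 tilt [-0.0051  0.0028 -1.    ] F [-0.   1.   0.8] op 1.0 q [-28.  42.  80.   0.  58. -25.]
0.069 0.08 3694 z 0.0717 c [ 634.5 -205.5] [119.5  40.2] 87.1
```

View pics/w3.png

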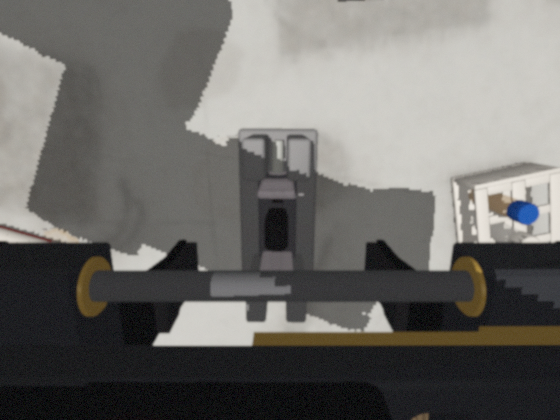

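>>> send_rows:
  fingers: [1,1,1,1,1,1,1]
  dp:
    - [-2.4,0.8,-15]
    - [-2.4,0.8,-30]
    - [-2.4,0.8,-45]
    - [-2.4,0.8,-55]
    - [-2.4,0.8,-63]
    - [-2.4,0.8,-63]
    - [-2.4,0.8,-63]
  turn:
    - [-0.003,-0.005,-0.004]
    - [-0.003,-0.005,-0.004]
    - [-0.003,-0.005,-0.004]
    - [-0.003,-0.005,-0.004]
    - [-0.003,-0.005,-0.004]
    - [-0.003,-0.005,-0.004]
    - [-0.003,-0.005,-0.004]

```text
time_s: 3.47
position: [0.6346, -0.2059, 0.0415]
tcp_rot: [[0.0, 0.05, 0.999], [-0.0, 0.999, -0.05], [-1.0, -0.0, 0.0]]
force: [0.6, 1.1, 0.2]
opening: 0.998
```

>>> send_rows:
  fingers: [1]
  dp:
    - [0,0,0]
  turn:
    - [0,0,0]

```text
time_s: 3.55
position: [0.6352, -0.2062, 0.0423]
tcp_rot: [[0.002, 0.05, 0.999], [-0.001, 0.999, -0.05], [-1.0, -0.001, 0.002]]
force: [-0.4, 0.0, 0.7]
opening: 0.997
```

>>> send_rows:
  fingers: [0,0,0,0,0,0,0,0,0,0]
  dp:
    - [0,0,-1]
    - [0,0,-1]
    - [0,0,-1]
    - [0,0,-1]
    - [0,0,-1]
    - [0,0,-1]
    - [0,0,-1]
    - [0,0,-1]
    - [0,0,-1]
    - [0,0,-1]
  turn:
    - [0,0,0]
    - [0,0,0]
    - [0,0,0]
    - [0,0,0]
    - [0,0,0]
    - [0,0,0]
    - [0,0,0]
    - [0,0,0]
    - [0,0,0]
    - [0,0,0]

```text
time_s: 4.38
position: [0.6352, -0.2062, 0.0413]
tcp_rot: [[0.002, 0.05, 0.999], [-0.001, 0.999, -0.05], [-1.0, -0.001, 0.002]]
force: [-0.1, -0.1, 0.0]
opening: 0.325
```

>>> send_rows:
  fingers: [0,0,0,0]
  dp:
    - [0,0,0]
    - [0,0,0]
    - [0,0,0]
    - [0,0,0]
  turn:
    - [0,0,0]
    - [0,0,0]
    - [0,0,0]
    - [0,0,0]

```text
time_s: 4.72
position: [0.6349, -0.2061, 0.041]
tcp_rot: [[0.001, 0.05, 0.999], [-0.001, 0.999, -0.05], [-1.0, -0.001, 0.001]]
force: [-0.9, 0.3, -1.6]
opening: 0.159
```

The fin is gripped at 13.8 mm. Lifting straight up.

>>> send_rows:
  fingers: [0,0,0,0,0,0,0,0,0,0]
  dp:
    - [0,0,0]
    - [0,0,2]
    - [0,0,6]
    - [0,0,12]
    - [0,0,20]
    - [0,0,30]
    - [0,0,40]
    - [0,0,50]
    - [0,0,60]
    - [0,0,70]
  turn:
    - [0,0,0]
    - [0,0,0]
    - [0,0,0]
    - [0,0,0]
    - [0,0,0]
    - [0,0,0]
    - [0,0,0]
    - [0,0,0]
    - [0,0,0]
    - [0,0,0]

```text
time_s: 5.55
position: [0.6351, -0.2061, 0.1125]
tcp_rot: [[0.002, 0.05, 0.999], [-0.001, 0.999, -0.05], [-1.0, -0.001, 0.002]]
force: [-0.4, -1.0, -0.4]
opening: 0.159
```

>>> send_rows:
  fingers: [0,0,0,0,0,0]
  dp:
    - [0,0,10]
    - [0,0,20]
    - [0,0,30]
    - [0,0,30]
    - [0,0,30]
    - [0,0,30]
  turn:
    - [0,0,0]
    - [0,0,0]
    - [0,0,0]
    - [0,0,0]
    - [0,0,0]
    - [0,0,0]

```text
time_s: 6.05
position: [0.6347, -0.2059, 0.1422]
tcp_rot: [[0.001, 0.05, 0.999], [-0.001, 0.999, -0.05], [-1.0, -0.001, 0.001]]
force: [0.2, 0.7, -2.8]
opening: 0.16
```

```bash
python3 - <<'E'
from look import *
s,c=look("s4","side")
a=cv2.resize(c["img"][170:310,310:440],None,fx=4,fy=4);cv2.imwrite("pics/s4z.png",a)
E
```

```text
6.05 [ 0.6347 -0.2059  0.1422] jaw -2.85 tilt [ 8.e-04 -6.e-04 -1.e+00] F [ 0.2  0.7 -2.8] op 0.16 q [-28.  39.  80.  -0.  62. -25.]
```

View pics/s4z.png

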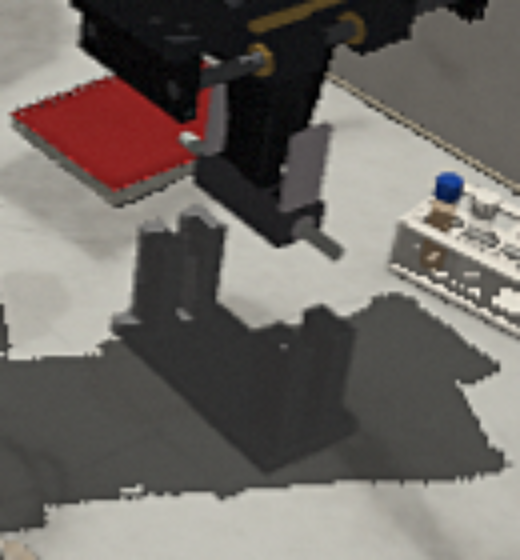

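The bar has been lifted clear of the holder (underside about 0.113), with both bolts visible. Carrying it to the free spot now, turned toward the stand's yaw.

>>> send_rows:
  fingers: [0,0,0,0,0,0,0,0,0,0]
  dp:
    - [-8,10,0]
    - [-23,31,0]
    - [-42,56,0]
    - [-62,82,0]
    - [-81,108,0]
    - [-100,134,0]
    - [-120,160,0]
    - [-138,184,0]
    - [-150,200,0]
    - [-155,206,0]
  turn:
    - [0,0,0.01]
    - [0,0,0.03]
    - [0,0,0.06]
    - [0,0,0.09]
    - [0,0,0.12]
    - [0,0,0.15]
    - [0,0,0.18]
    - [0,0,0.2]
    - [0,0,0.212]
    - [0,0,0.212]

```text
time_s: 6.93
position: [0.4758, 0.0027, 0.1411]
tcp_rot: [[-0.005, -0.164, 0.986], [0.001, 0.986, 0.164], [-1.0, 0.002, -0.005]]
force: [-1.3, 0.5, -2.1]
opening: 0.16
```

>>> send_rows:
  fingers: [0,0,0,0,0,0,0,0,0,0]
  dp:
    - [0,0,-8]
    - [0,0,-25]
    - [0,0,-45]
    - [0,0,-65]
    - [0,0,-82]
    - [0,0,-95]
    - [0,0,-102]
    - [0,0,-104]
    - [0,0,-104]
    - [0,0,-104]
  turn:
    - [0,0,0]
    - [0,0,0]
    - [0,0,0]
    - [0,0,0]
    - [0,0,0]
    - [0,0,0]
    - [0,0,0]
    - [0,0,0]
    - [0,0,0]
    - [0,0,0]

```text
time_s: 7.77
position: [0.4766, 0.0023, 0.0372]
tcp_rot: [[-0.004, -0.163, 0.987], [0.001, 0.987, 0.163], [-1.0, 0.002, -0.004]]
force: [0.3, 0.7, -2.1]
opening: 0.16
```

>>> send_rows:
  fingers: [0,0,0,0,0,0]
  dp:
    - [0,0,-2]
    - [0,0,-4]
    - [0,0,-6]
    - [0,0,-7]
    - [0,0,-7.5]
    - [0,0,-8]
  turn:
    - [-0.001,-0.004,0]
    - [-0.001,-0.004,0]
    - [-0.001,-0.004,0]
    - [-0.001,-0.004,0]
    - [-0.001,-0.004,0]
    - [-0.001,-0.004,0]

```text
time_s: 8.27
position: [0.4767, 0.0023, 0.0293]
tcp_rot: [[0.0, -0.164, 0.987], [0.0, 0.987, 0.164], [-1.0, 0.0, 0.0]]
force: [0.1, 0.6, -1.1]
opening: 0.16
```

>>> send_rows:
  fingers: [0,0,0]
  dp:
    - [0,0,-0.5]
    - [0,0,-1]
    - [0,0,-1]
  turn:
    - [0,0,0]
    - [0,0,0]
    - [0,0,0]

```text
time_s: 8.52
position: [0.4767, 0.0023, 0.0289]
tcp_rot: [[0.001, -0.164, 0.987], [-0.0, 0.987, 0.164], [-1.0, -0.0, 0.001]]
force: [-1.0, -0.3, 5.0]
opening: 0.158
```

Touched down with 5 N on the tool. Releasing and rising.

>>> send_rows:
  fingers: [0.3,0.4,0.6,0.8,1,1,1,1,1,1]
  dp:
    - [0,0,0]
    - [0,0,0]
    - [0,0,0]
    - [0,0,0]
    - [0,0,0]
    - [0,0,0]
    - [0,0,0]
    - [0,0,0]
    - [0,0,0]
    - [0,0,0]
  turn:
    - [0,0,0]
    - [0,0,0]
    - [0,0,0]
    - [0,0,0]
    - [0,0,0]
    - [0,0,0]
    - [0,0,0]
    - [0,0,0]
    - [0,0,0]
    - [0,0,0]

```text
time_s: 9.35
position: [0.4767, 0.0023, 0.0289]
tcp_rot: [[0.001, -0.164, 0.987], [-0.0, 0.987, 0.164], [-1.0, -0.0, 0.001]]
force: [0.3, -0.3, 0.1]
opening: 0.828
```

>>> send_rows:
  fingers: [1,1,1,1,1,1,1,1,1,1]
  dp:
    - [0,0,5]
    - [0,0,15]
    - [0,0,30]
    - [0,0,50]
    - [0,0,70]
    - [0,0,90]
    - [0,0,105]
    - [0,0,115]
    - [0,0,120]
    - [0,0,120]
  turn:
    - [0,0,0]
    - [0,0,0]
    - [0,0,0]
    - [0,0,0]
    - [0,0,0]
    - [0,0,0]
    - [0,0,0]
    - [0,0,0]
    - [0,0,0]
    - [0,0,0]

```text
time_s: 10.18
position: [0.4774, 0.0022, 0.1506]
tcp_rot: [[0.004, -0.164, 0.986], [-0.001, 0.987, 0.164], [-1.0, -0.001, 0.004]]
force: [0.2, 0.8, 0.4]
opening: 1.004
```

```bash
python3 - <<'E'
from look import *
s,c=look("w5");P=cloud(c,s)
rects(P,[(.012,.022),(.05,.066),(.058,.066)],(.41,.54,-.08,.08))
E
```

```text
10.1833 [0.4774 0.0022 0.1506] jaw 9.42 tilt [ 3.9e-03 -8.0e-04 -1.0e+00] F [0.2 0.8 0.4] op 1.004 q [-13.  25. 107.   0.  47. -23.]
0.012 0.022 1238 z 0.0175 c [477.4   2.1] [ 27.9 111.2] 10.0
0.05 0.066 952 z 0.0604 c [477.6   2.9] [21.4 60.4] 9.2
0.058 0.066 736 z 0.0609 c [477.5   2.9] [21.3 60.4] 9.1
```

View pics/w5.png

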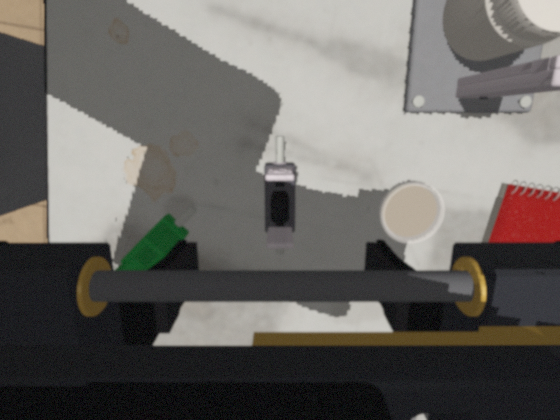

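The bar stands upright at about (477.5, 2.6) mm with a yaw of about 9.2°. The petri dish, at (410,212) in the picture, is clear of it. Turning the gripper 90° to change the grip.

>>> send_rows:
  fingers: [1,1,1,1,1,1,1,1,1,1]
  dp:
    - [0,0,0]
    - [0,0,0]
    - [0,0,0]
    - [0,0,0]
    - [0,0,0]
    - [0,0,0]
    - [0,0,0]
    - [0,0,0]
    - [0,0,0]
    - [0,0,0]
  turn:
    - [0,0,-0.1]
    - [0,0,-0.22]
    - [0,0,-0.34]
    - [0,0,-0.46]
    - [0,0,-0.58]
    - [0,0,-0.7]
    - [0,0,-0.82]
    - [0,0,-0.94]
    - [0,0,-1.06]
    - [0,0,-1.18]

```text
time_s: 11.07
position: [0.476, 0.0024, 0.1487]
tcp_rot: [[-0.002, 0.853, 0.522], [-0.002, 0.522, -0.853], [-1.0, -0.003, 0.0]]
force: [0.5, -0.2, 0.5]
opening: 1.0
```

>>> send_rows:
  fingers: [1,1,1,1,1,1,1]
  dp:
    - [0,0,0]
    - [0,0,0]
    - [0,0,0]
    - [0,0,0]
    - [0,0,0]
    - [0,0,0]
    - [0,0,0]
  turn:
    - [0,0,-0.12]
    - [0,0,-0.24]
    - [0,0,-0.34]
    - [0,0,-0.39]
    - [0,0,-0.39]
    - [0,0,-0.39]
    - [0,0,-0.39]

```text
time_s: 11.65
position: [0.4756, 0.0025, 0.1483]
tcp_rot: [[-0.004, 0.987, 0.16], [-0.0, 0.16, -0.987], [-1.0, -0.004, -0.0]]
force: [0.4, -0.8, -0.3]
opening: 0.998
```

```bash
python3 - <<'E'
from look import *
s,c=look("w6");P=cloud(c,s)
rects(P,[(.012,.022),(.05,.066),(.058,.066)],(.41,.54,-.08,.08))
E
```

```text
11.65 [0.4756 0.0025 0.1483] jaw -80.81 tilt [-3.6e-03 -5.0e-04 -1.0e+00] F [ 0.4 -0.8 -0.3] op 0.998 q [-13.  26. 107.  -0.  47.  68.]
0.012 0.022 1595 z 0.0176 c [477.1   2. ] [ 28.6 111.3] 9.4
0.05 0.066 889 z 0.0606 c [477.3   2.5] [22.2 61.3] 9.2
0.058 0.066 735 z 0.0609 c [477.2   2.5] [22.1 59.9] 9.3
```

View pics/w6.png

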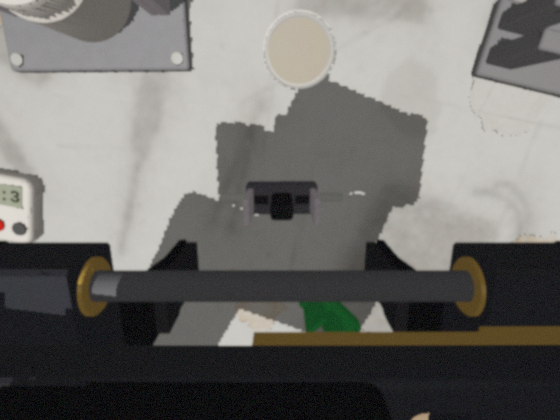

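>>> send_rows:
  fingers: [1,1,1,1,1,1,1,1,1,1]
  dp:
    - [1.6,0,-10]
    - [1.6,0,-30]
    - [1.6,0,-50]
    - [1.6,0,-70]
    - [1.6,0,-90]
    - [1.6,0,-105]
    - [1.6,0,-113]
    - [1.6,0,-118]
    - [1.6,0,-118]
    - [1.6,0,-118]
  turn:
    - [0,-0.0036,0]
    - [0,-0.0036,0]
    - [0,-0.0036,0]
    - [0,-0.0036,0]
    - [0,-0.0036,0]
    - [0,-0.0036,0]
    - [0,-0.0036,0]
    - [0,-0.0036,0]
    - [0,-0.0036,0]
    - [0,-0.0036,0]

```text
time_s: 12.53
position: [0.4777, 0.0025, 0.0307]
tcp_rot: [[0.001, 0.987, 0.16], [-0.001, 0.16, -0.987], [-1.0, 0.001, 0.001]]
force: [-0.0, -0.3, -0.8]
opening: 1.0
```

```bash
python3 - <<'E'
from look import *
s,c=look("s7","side")
u=proj(c,[.477,.0025,.04])[0].astype(int);print(u)
a=cv2.resize(c["img"][u[1]-60:u[1]+60,u[0]-70:u[0]+70],None,fx=4.5,fy=4.5);cv2.imwrite("pics/s7z.png",a)
E
```

```text
12.5333 [0.4777 0.0025 0.0307] jaw -80.81 tilt [ 8.e-04 -7.e-04 -1.e+00] F [-0.  -0.3 -0.8] op 1.0 q [-13.  39. 111.  -0.  30.  68.]
[251 224]
```

View pics/s7z.png

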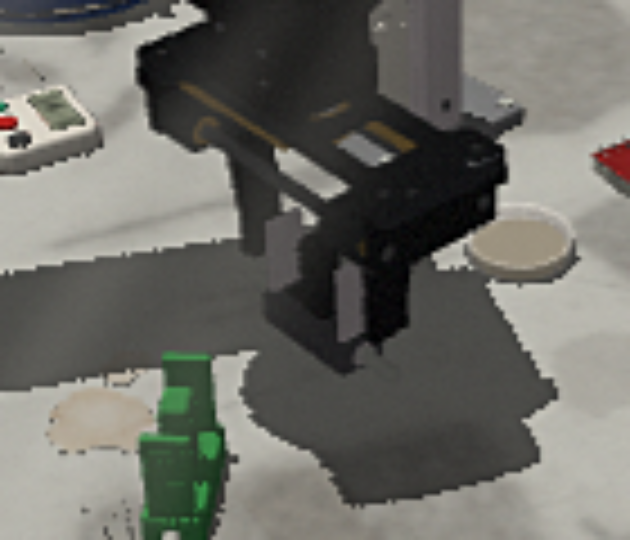

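The side view shows the fingers straddling the tabs, above the bolts. Squeezing now.

>>> send_rows:
  fingers: [0,0,0,0,0,0,0,0,0,0]
  dp:
    - [-0.5,0,-1]
    - [-0.5,0,-1]
    - [-0.5,0,-1]
    - [-0.5,0,-1]
    - [-0.5,0,-1]
    - [-0.5,0,-1]
    - [-0.5,0,-1]
    - [-0.5,0,-1]
    - [-0.5,0,-1]
    - [-0.5,0,-1]
  turn:
    - [0,0,0]
    - [0,0,0]
    - [0,0,0]
    - [0,0,0]
    - [0,0,0]
    - [0,0,0]
    - [0,0,0]
    - [0,0,0]
    - [0,0,0]
    - [0,0,0]

```text
time_s: 13.42
position: [0.4776, 0.0025, 0.0305]
tcp_rot: [[0.002, 0.987, 0.16], [-0.001, 0.16, -0.987], [-1.0, 0.002, 0.001]]
force: [-1.5, 0.0, 8.9]
opening: 0.348
```

>>> send_rows:
  fingers: [0,0,0,0]
  dp:
    - [0,0,0]
    - [0,0,0]
    - [0,0,0]
    - [0,0,0]
  turn:
    - [0,0,0]
    - [0,0,0]
    - [0,0,0]
    - [0,0,0]

```text
time_s: 13.75
position: [0.4775, 0.0025, 0.0306]
tcp_rot: [[0.002, 0.987, 0.16], [-0.001, 0.16, -0.987], [-1.0, 0.002, 0.001]]
force: [-0.9, 1.1, 4.2]
opening: 0.351
```

>>> send_rows:
  fingers: [0,0,0,0,0,0,0,0,0,0]
  dp:
    - [0,0,2]
    - [0,0,6]
    - [0,0,14]
    - [0,0,25]
    - [0,0,40]
    - [0,0,60]
    - [0,0,80]
    - [0,0,95]
    - [0,0,105]
    - [0,0,105]
  turn:
    - [0,-0.002,0]
    - [0,-0.002,0]
    - [0,-0.002,0]
    - [0,-0.002,0]
    - [0,-0.002,0]
    - [0,-0.002,0]
    - [0,-0.002,0]
    - [0,-0.002,0]
    - [0,-0.002,0]
    - [0,-0.002,0]

```text
time_s: 14.58
position: [0.4788, 0.0023, 0.1379]
tcp_rot: [[0.009, 0.987, 0.16], [-0.002, 0.16, -0.987], [-1.0, 0.008, 0.003]]
force: [-0.1, 0.4, -1.8]
opening: 0.348
```

```bash
python3 - <<'E'
from look import *
s,c=look("s8","side")
u=proj(c,[.477,.0025,.14])[0].astype(int);print(u)
a=cv2.resize(c["img"][u[1]-60:u[1]+60,u[0]-70:u[0]+70],None,fx=4.5,fy=4.5);cv2.imwrite("pics/s8z.png",a)
s,c=look("w8");P=cloud(c,s)
rects(P,[(.155,.18),(.10,.125)],(.41,.54,-.08,.08))
rects(P,[(.113,.125),(.09,.105)],(.5,.72,.07,.28))
E
```

```text
14.5833 [0.4788 0.0023 0.1379] jaw -80.82 tilt [ 0.0088 -0.0019 -1.    ] F [-0.1  0.4 -1.8] op 0.348 q [-13.  27. 108.   0.  45.  68.]
[249 186]
14.6333 [0.4782 0.0024 0.1368] jaw -80.82 tilt [ 0.0069 -0.0014 -1.    ] F [-0.6  0.6 -2.4] op 0.35 q [-13.  27. 108.   0.  45.  68.]
0.155 0.18 1648 z 0.164 c [478.5   2.7] [24.  53.6] 9.2
0.1 0.125 2938 z 0.123 c [480.3   2.6] [24.4 83.3] 9.3
0.113 0.125 none
0.09 0.105 335 z 0.0943 c [586.6 166.8] [ 4.2 21.4] 14.4
```

View pics/s8z.png

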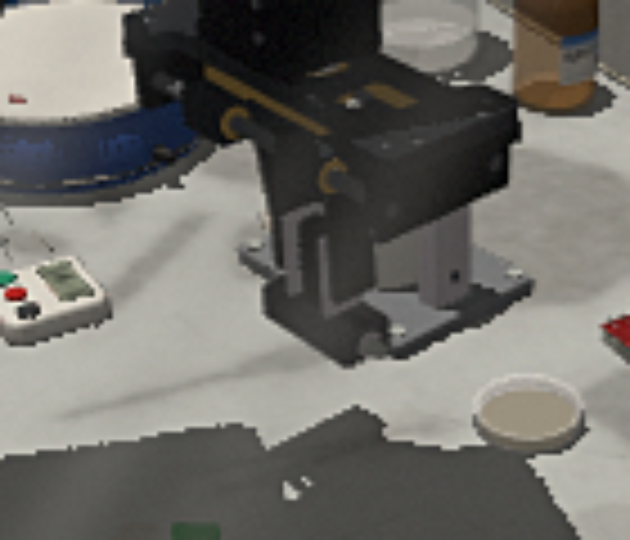

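View pics/w8.png

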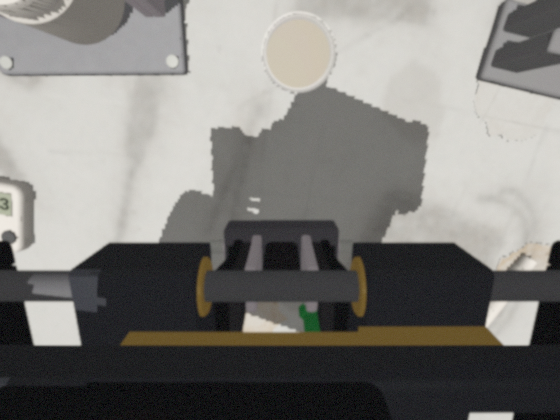

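The tabs are squeezed to the stops and the bolts are mostly drawn in: the side view shows only a stub at (375,345). Raising and moving in front of the stand to measure it with the wrist camera.

>>> send_rows:
  fingers: [0,0,0,0,0,0,0,0,0,0]
  dp:
    - [2,4,15]
    - [8,18,35]
    - [16,42,55]
    - [25,66,72]
    - [34,90,85]
    - [44,114,92]
    - [52,136,95]
    - [58,152,95]
    - [62,164,95]
    - [62,164,95]
  turn:
    - [0.001,-0.002,0]
    - [0.001,0.003,0]
    - [0.001,0.004,0]
    - [0.001,0.005,0]
    - [0.001,0.005,0]
    - [0.001,0.006,0]
    - [0.001,0.006,0]
    - [0.001,0.006,0]
    - [0.001,0.006,0]
    - [0.001,0.006,0]

```text
time_s: 15.52
position: [0.5393, 0.1684, 0.2297]
tcp_rot: [[-0.003, 0.987, 0.162], [0.001, 0.162, -0.987], [-1.0, -0.003, -0.001]]
force: [-0.6, 0.9, -2.8]
opening: 0.35
```

>>> send_rows:
  fingers: [0,0,0]
  dp:
    - [0,0,0]
    - [0,0,0]
    - [0,0,0]
  turn:
    - [0,0,0]
    - [0,0,0]
    - [0,0,0]

```text
time_s: 15.77
position: [0.5385, 0.1674, 0.229]
tcp_rot: [[-0.005, 0.987, 0.161], [0.0, 0.161, -0.987], [-1.0, -0.005, -0.001]]
force: [-0.7, 0.3, -1.7]
opening: 0.351
```

```bash
python3 - <<'E'
from look import *
s,c=look("w9");P=cloud(c,s)
rects(P,[(.113,.125),(.092,.103),(.006,.016)],(.53,.72,.07,.28))
E
```

```text
15.7667 [0.5385 0.1674 0.229 ] jaw -80.75 tilt [-0.0049  0.     -1.    ] F [-0.7  0.3 -1.7] op 0.351 q [ 6. 25. 90.  0. 65. 87.]
0.113 0.125 1532 z 0.1176 c [614.5 178.3] [ 27.3 126.6] 9.6
0.092 0.103 4855 z 0.0967 c [614.4 178.2] [63.7 97.8] 33.6
0.006 0.016 7900 z 0.0117 c [614.6 178.1] [109.6 150.2] 9.6
```

View pics/w9.png

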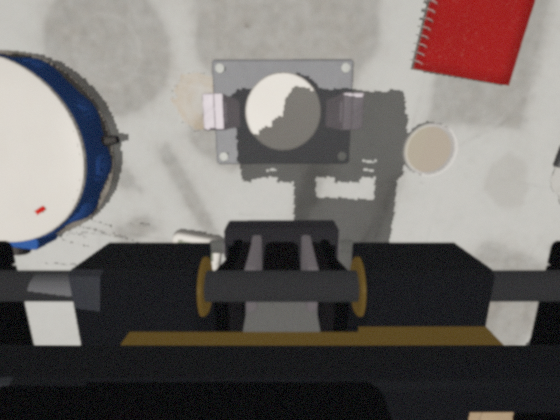

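The stand comes out at (614.5, 178.2) mm with a yaw of 9.6°. Its base, measured 109.6 x 150.2 mm, matches the nominal size, and the top view agrees with the position. Moving above it.

>>> send_rows:
  fingers: [0,0,0,0,0,0,0,0]
  dp:
    - [10,1.5,0]
    - [25,3.5,0]
    - [42,6,0]
    - [58,8,0]
    - [70,10,0]
    - [76.3,10.8,0]
    - [76.3,10.8,0]
    - [76.3,10.8,0]
  turn:
    - [0,-0.005,0.006]
    - [0,-0.005,0.006]
    - [0,-0.005,0.006]
    - [0,-0.005,0.006]
    - [0,-0.005,0.006]
    - [0,-0.005,0.006]
    - [0,-0.005,0.006]
    - [0,-0.005,0.006]

```text
time_s: 16.48
position: [0.6148, 0.1778, 0.2289]
tcp_rot: [[-0.0, 0.986, 0.166], [-0.0, 0.166, -0.986], [-1.0, -0.0, -0.0]]
force: [-0.6, -0.7, -2.3]
opening: 0.35
```

>>> send_rows:
  fingers: [0,0,0,0,0,0,0,0]
  dp:
    - [0,0,-5]
    - [0,0,-15]
    - [0,0,-28]
    - [0,0,-42]
    - [0,0,-54]
    - [0,0,-62]
    - [0,0,-66]
    - [0,0,-66]
  turn:
    - [0,0,0]
    - [0,0,0]
    - [0,0,0]
    - [0,0,0]
    - [0,0,0]
    - [0,0,0]
    - [0,0,0]
    - [0,0,0]

```text
time_s: 17.15
position: [0.6139, 0.1777, 0.1615]
tcp_rot: [[-0.003, 0.986, 0.166], [-0.0, 0.166, -0.986], [-1.0, -0.003, -0.0]]
force: [-0.6, 0.5, -2.4]
opening: 0.35
```

>>> send_rows:
  fingers: [0]
  dp:
    - [0,0,0]
  turn:
    - [0,0,0]

```text
time_s: 17.23
position: [0.6144, 0.1777, 0.1617]
tcp_rot: [[-0.002, 0.986, 0.166], [-0.0, 0.166, -0.986], [-1.0, -0.002, -0.0]]
force: [0.4, -0.3, -2.4]
opening: 0.349
```

```bash
python3 - <<'E'
from look import *
s,c=look("s10","side")
u=proj(c,[.614,.178,.13])[0].astype(int);print(u)
a=cv2.resize(c["img"][u[1]-50:u[1]+50,u[0]-60:u[0]+60],None,fx=5.5,fy=5.5,interpolation=cv2.INTER_CUBIC);cv2.imwrite("pics/s10z.png",a)
E
```

```text
17.2333 [0.6144 0.1777 0.1617] jaw -80.44 tilt [-2.1e-03 -2.0e-04 -1.0e+00] F [ 0.4 -0.3 -2.4] op 0.349 q [ 6. 35. 83. -0. 62. 87.]
[262 144]
```

View pics/s10z.png

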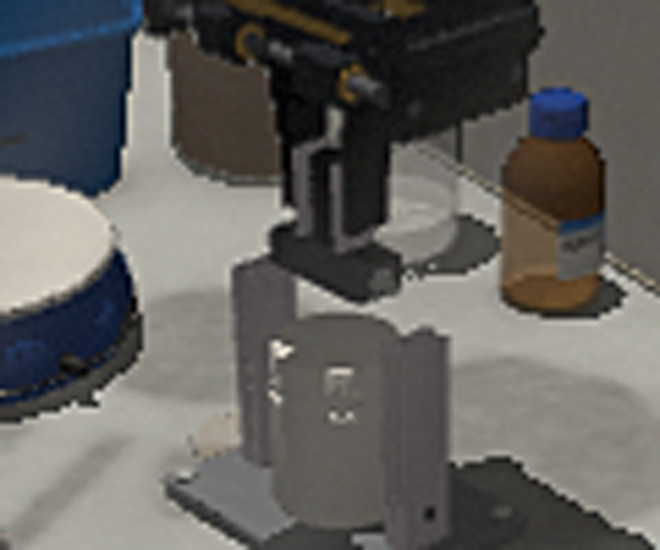

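The bar hangs upright over the lid, between the posts, at about (335,265) in the crop. Lowering it gently.

>>> send_rows:
  fingers: [0,0,0,0,0,0,0,0,0,0]
  dp:
    - [0.3,0.4,-4]
    - [0.3,0.4,-9]
    - [0.3,0.4,-14]
    - [0.3,0.4,-19]
    - [0.3,0.4,-23]
    - [0.3,0.4,-27]
    - [0.3,0.4,-29]
    - [0.3,0.4,-31]
    - [0.3,0.4,-31]
    - [0.3,0.4,-31]
  turn:
    - [0,-0.002,0]
    - [0,-0.002,0]
    - [0,-0.002,0]
    - [0,-0.002,0]
    - [0,-0.002,0]
    - [0,-0.002,0]
    - [0,-0.002,0]
    - [0,-0.002,0]
    - [0,-0.002,0]
    - [0,-0.002,0]

```text
time_s: 18.12
position: [0.6146, 0.1781, 0.1307]
tcp_rot: [[-0.0, 0.986, 0.166], [-0.0, 0.166, -0.986], [-1.0, -0.0, 0.0]]
force: [0.1, -0.4, -1.6]
opening: 0.344
```

>>> send_rows:
  fingers: [0,0,0,0,0]
  dp:
    - [0,0,-1]
    - [0,0,-2]
    - [0,0,-3]
    - [0,0,-3.5]
    - [0,0,-3.5]
  turn:
    - [0,0,0]
    - [0,0,0]
    - [0,0,0]
    - [0,0,0]
    - [0,0,0]

```text
time_s: 18.53
position: [0.6147, 0.1782, 0.1277]
tcp_rot: [[0.0, 0.986, 0.166], [-0.0, 0.166, -0.986], [-1.0, 0.0, 0.0]]
force: [-1.2, 0.4, 0.9]
opening: 0.351
```

>>> send_rows:
  fingers: [0,0,0]
  dp:
    - [0,0,-0.6]
    - [0,0,-1]
    - [0,0,-1]
  turn:
    - [0,0,0]
    - [0,0,0]
    - [0,0,0]

```text
time_s: 18.78
position: [0.6148, 0.1782, 0.1276]
tcp_rot: [[0.001, 0.986, 0.166], [-0.0, 0.166, -0.986], [-1.0, 0.001, 0.0]]
force: [-1.9, -0.3, 5.0]
opening: 0.353
```

```bash
python3 - <<'E'
from look import *
s,c=look("s11","side")
u=proj(c,[.614,.178,.13])[0].astype(int)
a=cv2.resize(c["img"][u[1]-50:u[1]+50,u[0]-60:u[0]+60],None,fx=5.5,fy=5.5,interpolation=cv2.INTER_CUBIC);cv2.imwrite("pics/s11z.png",a)
E
```

```text
18.7833 [0.6148 0.1782 0.1276] jaw -80.43 tilt [ 6.e-04 -3.e-04 -1.e+00] F [-1.9 -0.3  5. ] op 0.353 q [ 6. 38. 85. -0. 58. 87.]
```

View pics/s11z.png

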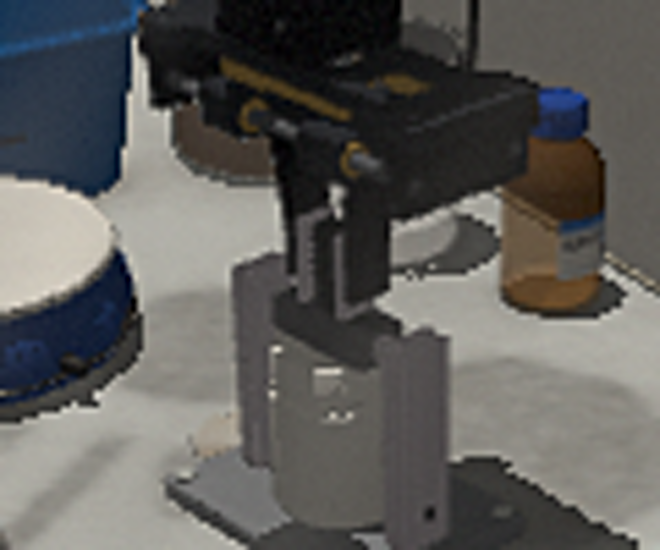

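The bar sits on the lid between the posts, with contact at 5 N and TCP z at the expected 0.1276. Letting go.

>>> send_rows:
  fingers: [0.45,0.55,0.7,0.85,1,1,1,1,1,1]
  dp:
    - [0,0,0]
    - [0,0,0]
    - [0,0,0]
    - [0,0,0]
    - [0,0,0]
    - [0,0,0]
    - [0,0,0]
    - [0,0,0]
    - [0,0,0]
    - [0,0,0]
  turn:
    - [0,0,0]
    - [0,0,0]
    - [0,0,0]
    - [0,0,0]
    - [0,0,0]
    - [0,0,0]
    - [0,0,0]
    - [0,0,0]
    - [0,0,0]
    - [0,0,0]

```text
time_s: 19.67
position: [0.6148, 0.1781, 0.1277]
tcp_rot: [[0.001, 0.986, 0.166], [-0.0, 0.166, -0.986], [-1.0, 0.001, 0.0]]
force: [0.1, -0.6, 0.5]
opening: 0.974
```

>>> send_rows:
  fingers: [1,1,1,1,1,1,1,1,1,1]
  dp:
    - [0,0,3]
    - [0,0,10]
    - [0,0,25]
    - [0,0,42]
    - [0,0,60]
    - [0,0,78]
    - [-5,0,90]
    - [-10,0,97]
    - [-15,0,100]
    - [-15,0,100]
  turn:
    - [0,0,0]
    - [0,0,0]
    - [0,0,0]
    - [0,0,0]
    - [0,0,0]
    - [0,0,0]
    - [0,0,0]
    - [0,0,0]
    - [0,0,0]
    - [0,0,0]

```text
time_s: 20.5
position: [0.5983, 0.1783, 0.2282]
tcp_rot: [[-0.0, 0.986, 0.167], [-0.0, 0.167, -0.986], [-1.0, -0.0, 0.0]]
force: [-0.2, 0.7, 0.3]
opening: 1.002
```

```bash
python3 - <<'E'
from look import *
s,c=look("s12","side")
u=proj(c,[.614,.178,.13])[0].astype(int)
a=cv2.resize(c["img"][u[1]-50:u[1]+50,u[0]-60:u[0]+60],None,fx=5.5,fy=5.5,interpolation=cv2.INTER_CUBIC);cv2.imwrite("pics/s12z.png",a)
s,c=look("w12");P=cloud(c,s)
rects(P,[(.154,.164),(.145,.17),(.112,.1165)],(.53,.72,.07,.28))
# tab profile along stand y
q=P.reshape(-1,3);d=q[:,:2]-[.6145,.1782];a=np.radians(9.6);ly=-np.sin(a)*d[:,0]+np.cos(a)*d[:,1];lx=np.cos(a)*d[:,0]+np.sin(a)*d[:,1]
m=(q[:,2]>.154)&(q[:,2]<.164)&(abs(lx)<.015)&(abs(ly)<.05)
print(np.histogram(ly[m]*1000,np.arange(-36,37,3)))
E
```

```text
20.5 [0.5983 0.1783 0.2282] jaw -80.41 tilt [-1.e-04 -3.e-04 -1.e+00] F [-0.2  0.7  0.3] op 1.002 q [ 6. 30. 82. -0. 68. 87.]
20.55 [0.5986 0.1782 0.2274] jaw -80.41 tilt [-6.e-04 -4.e-04 -1.e+00] F [-0.1  0.1  0.1] op 1.003 q [ 6. 30. 82. -0. 68. 87.]
0.154 0.164 920 z 0.1579 c [614.5 178.5] [21.8 55.6] 9.6
0.145 0.17 1096 z 0.1576 c [614.8 178.4] [21.9 56.2] 9.2
0.112 0.1165 1521 z 0.1148 c [614.5 178.3] [ 28.1 126.2] 9.3
(array([  0,   0,  13, 125,  88,   0,   0,   0,   0,  68,  79,  97,  77,
        79,  65,   0,   0,   0,   0,  71, 135,  23,   0,   0]), array([-36, -33, -30, -27, -24, -21, -18, -15, -12,  -9,  -6,  -3,   0,
         3,   6,   9,  12,  15,  18,  21,  24,  27,  30,  33,  36]))
```

View pics/s12z.png

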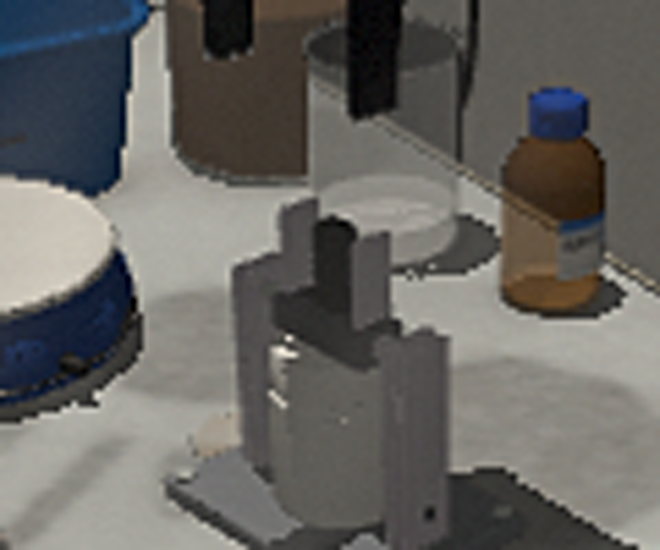

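View pics/w12.png

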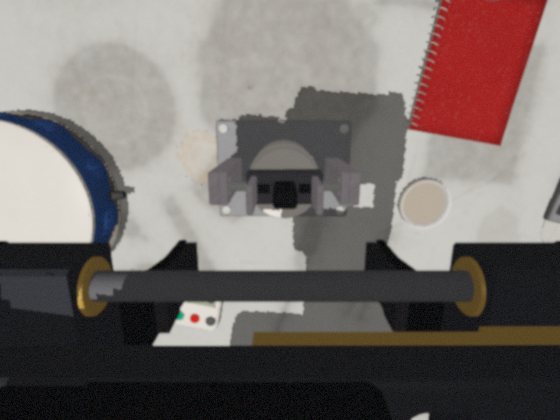

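Tab span is 55.6 mm, against 55 expected with the bolts in the recesses and about 42 if they were stopped on the post faces. The bar is centred at (614.5, 178.5) with a yaw of 9.6°. Last, I'll check that the bystanders haven't moved.

```bash
python3 - <<'E'
from look import *
s,c=look("t13","top");s2,c2=look("s13","side");o=dict(np.load("side0.npz"));t=dict(np.load("top0.npz"))
print(s["qvel"].round(2))
def msk(im,lo,hi,box):
    x0,x1,y0,y1=box;h=cv2.inRange(cv2.cvtColor(im[y0:y1,x0:x1],cv2.COLOR_BGR2HSV),lo,hi);m=cv2.moments(h,True)
    return round(m["m00"]),(round(m["m10"]/max(m["m00"],1),2),round(m["m01"]/max(m["m00"],1),2))
for n,lo,hi,b in [("green",(45,80,40),(80,255,255),(180,260,230,310)),("penred",(0,120,80),(8,255,255),(225,320,295,330)),("eraser",(105,100,60),(125,255,255),(305,350,325,355)),("timer",(0,0,150),(180,60,255),(165,210,175,210)),("petri",(0,0,0),(180,255,255),(0,1,0,1))]:
    print(n,msk(o["img"],lo,hi,b),msk(c2["img"],lo,hi,b))
for nm,d in(("before",t),("after",c)):
    print(nm);rects(cloud(d),[(.007,.02)],(.55,.66,-.05,.06))
E
```

```text
20.6 [0.5988 0.1781 0.227 ] jaw -80.42 tilt [-9.e-04 -5.e-04 -1.e+00] F [-0.3 -0.2 -1. ] op 1.001 q [ 6. 30. 82. -0. 68. 87.]
20.65 [0.5991 0.1781 0.2267] jaw -80.43 tilt [-1.1e-03 -6.0e-04 -1.0e+00] F [ 0.4 -0.3 -0.1] op 1.001 q [ 6. 30. 82. -0. 68. 87.]
[-0.06  0.9  -0.55 -0.   -0.06 -0.04]
green (267, (42.75, 38.9)) (331, (42.08, 38.53))
penred (161, (25.98, 20.66)) (167, (26.19, 20.63))
eraser (168, (21.89, 13.36)) (168, (21.89, 13.36))
timer (1165, (20.88, 17.78)) (1126, (20.82, 16.55))
petri (1, (0.0, 0.0)) (1, (0.0, 0.0))
before
0.007 0.02 365 z 0.012 c [587.2  12.6] [59.  87.6] 75.2
after
0.007 0.02 366 z 0.0119 c [602.2   8.2] [57.7 59. ] 46.1
```

View pics/s13.png

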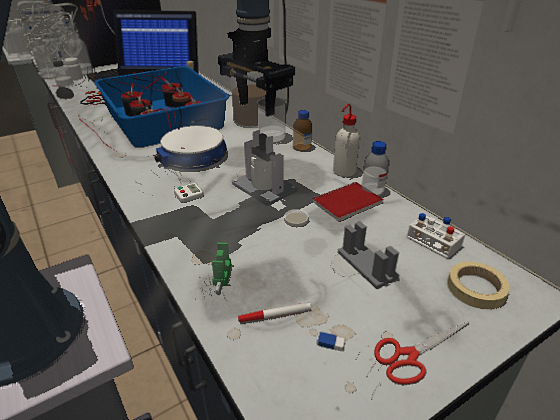

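Nothing has moved. The small mask differences come from the arm's shadow, and the petri dish's "before" rectangle is skewed by stray pixels: its mean position, (0.601, 0.0085), matches the one now. Handing in.

```bash
python3 -c "
from rig import bot
print(bot.hand_in())"
```

```text
the job is handed in; nothing more can be done
None
```

The jar is locked down: the bar sits on the lid between the posts, and both bolts appear to have sprung into their recesses. I lifted the bar out of the holder by its fin, stood it at about (0.477, 0.002) to change grip, squeezed both tabs to the stops, lowered it onto the lid and let go. I handed in at about 20.7 s.

**Last checks:**
- **Seating:** the bar was centred at (614.5, 178.5) mm with a yaw of 9.6°, within 0.3 mm of the measured stand centre.
- **Bolts:** I could not see them inside the recesses. The tab span was 55.6 mm, equal on both sides, against 55 mm expected for bolts in the recesses and about 42 mm if stopped on the post faces.
- **Clearance:** the gripper was open about 100 mm above the seated position, touching nothing. The highest force in the move reports was about 9 N.
- **Bystanders:** the eraser measured identical, and the pen stayed put. The timer and the green look-alike shifted by up to about a pixel in the colour masks, which I put down to the arm's shadow.
- **Checks that disagreed:** one petri dish outline from the starting picture was skewed by stray pixels and did not match the final one; its earlier mean position did.

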